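# Dry-fit the parts of a dispenser on their mounting boards

## Robot

A 7-joint arm with a two-finger parallel gripper is mounted at the origin on the work surface. World frame = base frame: x ahead of the robot, y to its left, z up, the work surface at z = 0. Lengths are in m, angles in rad, forces in N, time in s.
With the tool pointing down it reaches from about 0.425 to 0.875 m from the base axis. Payload 4.7 kg.
Tool frame: the origin (TCP) lies between the finger pads; the fingertips stand ctrl.tip_reach ahead of it and the grasp point (between the pads) lies 5 mm behind it (ctrl.tip_reach is the distance from the TCP to the fingertips, in m); z points along the fingers, y is the direction in which the jaws open and shut (so a half turn about z gives the same grasp; the last joint's range is limited). The gripper opens to 87 mm and grips with 3 to 60 N. Pads are 19 mm wide; open, the fingers measure 117 mm over their backs; the gripper's body (75 mm by 190 mm) begins 51 mm behind the grasp point.
Start: joints at [-1.25, 0.321, -0.07, 1.45, 0.023, 1.371, -0.057], TCP at [0.196, 0.62, 0.237] pointing down, gripper open.
Joint ranges: [-2.86, 2.86], [-0.3, 2.09], [-1.38, 1.24], [0.06, 2.45], [-1.56, 4.7], [0.09, 2.05], [-2.69, 2.69]. Speed limits (rad/s): [2.57, 2.57, 3.14, 3.14, 3.14, 3.14, 3.14].

## Interface

Orientations are given as a rotation vector (axis times angle).
In Python, from bench import ctrl gives the robot as it stands.
- The arm moves only by the shell command python3 -m handwheel 'ROWS' [FORCE]. ROWS is JSON, a list of rows, each a list of 7 numbers: the shift along the tool's x, y, z in mm, then the turn, a rotation vector about the tool's x, y, z in rad, then the gripper's target within -1 to 1 (shut at 1, half-way at 0, fully open at -1). In form: [[dx, dy, dz, ax, ay, az, grip], ...]. A call has 1 to 12 rows; each row is the pose to reach, as a shift and turn from the pose commanded when the call began, along the tool's axes at that moment; what a row does not reach only later rows make up. A row lasts 1/8 s, in which the tool goes at most 62.5 mm and 10.7 degrees, less where a joint would pass 70% of its speed; a pose out of reach is approached as far as the arm can. A call with a gripper value outside its range is refused whole. The fingers move at their own pace and stop on an object; FORCE is the grip in N (left out, the last holds). Time passes only in rows, so rows that repeat a pose let the fingers close. It gives the time, the measured TCP pose, the force and the opening at its end, in the units of the state.
- ctrl.get_state(): the state, without advancing time (a new reading comes with each control period).
- ctrl.get_image(name): name is "side" or "top"; returns the picture (480x640x3 uint8, red, green, blue); there is no depth.
- ctrl.camera_model(name): a dict with "mtx" (3x3 intrinsics, pixels), "xyz" and "orientation" of the camera in the world. Camera axes: x right, y up, looking along -z (the intrinsics and any distortion apply to the point x, -y, -z); pixel columns grow to the right and rows downward; lengths in m; the calibration is good to about 2 mm. A picture is of the moment at which its call begins. camera_model takes no time and is no camera call.
- ctrl.close_job(): hands the job in, once; it reports no verdict.
The state is a dict: "time": time; "joint_positions": joint angles; "qd": joint speeds; "joint_torque": joint torques, N m; "position": TCP position; "tool_rot": TCP orientation; "ft_force": force on the tool from outside, world axes, zero at the start; "torque": the same for the moment, N m; "grip_width": opening from 0.0 (shut) to 1.0 (fully open).
Only numpy, scipy, OpenCV 4.12 (cv2) and the standard library are available. Lean on these libraries where they do the work, as an engineer would, in place of code of your own. Each camera call takes 0.05 s, during which the arm holds its last target.

## Task

Lay out the dispenser parts on the plywood boards, each centred on its board's pencilled cross and square to it: the pump in front of (on the robot's side of) the black pressure switch with its white head pointing at the switch, the valve between the two aluminium posts with its pipe ends pointing at the posts, and the plywood cup holder to the left of the steel bracket, its long way pointing at the bracket. Then stand the cup upright in the hole of the placed holder, never tipping it over on the way. Let go of everything and leave the screwdriver, the screw tray and the tape roll where they are.

Things in the scene. Friction and masses are not known exactly. Their poses are not given: they have to be found in the camera images.
- pump: Loose pump lying flat, 0.12 kg: steel motor, a cylinder of diameter 28 (axis 17 mm up) from x = -48 to +12 mm, black band 31 wide at its rear (x -43 to -33); white head 34 x 34 mm, x = +12 to +40; two thin nozzles to x = +52. Origin on the underside on the centre line; x from motor to head, z up. Grip across the motor near x = -8 mm, closing along y (28 mm).
- valve: Loose valve: a grey body 32 (x) x 34 (y) x 30 mm high with a black coil block 28 x 26 x 20 mm on top (50 mm high in all) and two round white pipe ends along +y and -y, 74 mm from end to end. About 0.12 kg. Origin at the centre of the underside; z up. Either pipe end may point to either post. Best gripped across x (32 mm).
- holder: Loose plywood cup holder: a block 60 (x) x 90 (y) x 28 mm high with one round hole in its top, 51 mm in diameter and 20 mm deep (the hole's floor is 8 mm above the underside). About 0.1 kg. Origin at the centre of the underside, under the hole's centre; z up. It may be turned by half a turn. Best gripped across x (60 mm).
- cup: Loose frosted plastic cup, upright, open at the top: 42 mm in diameter at the foot, 51 mm half way up, 60 mm at the rim, 90 mm high, wall 3 mm, about 0.04 kg. Origin at the centre of the underside; z up. Standing in the holder, its foot is on the floor of the hole.
- switch_board: Fixed plywood board 170 (x) x 100 (y) mm with a black round pressure switch, diameter 40, at x = +63, y = 0 mm, 46 mm above the table, a white nozzle each side. Pencilled cross for the pump: x = -30, y = 0. Board 6 mm thick. Origin: centre of its underside, on the table; x away from the robot, y to the robot's left, z up; yaw within 15 deg.
- post_board: Fixed plywood board 100 (x) x 160 (y) mm with two upright aluminium profile posts, 20 mm square, tops 41 mm above the table, at y = +66 and -66 mm. Pencilled cross for the valve midway between them: x = 0, y = 0. Board 6 mm thick. Origin: centre of its underside, on the table; x away from the robot, y to the robot's left, z up; yaw within 15 deg.
- bracket_board: Fixed plywood board 100 (x) x 160 (y) mm; at its right a steel angle bracket, y = -41 to -71 mm, 50 wide, 40 mm above the table. Pencilled cross for the holder, left of it: x = 0, y = +25 mm; holder length along y. Board 6 mm thick. Origin: centre of its underside, on the table; x away from the robot, y to the robot's left, z up; yaw within 15 deg.
- screwdriver: Bystander: loose screwdriver lying on the table to the robot's left, roughly along x. Leave it alone. Origin on its underside.
- screw_tray: Bystander: loose open grey tray, 90 x 150 x 30 mm, with screws, to the robot's right. Leave it alone. Origin at the centre of the underside.
- tape_roll: Bystander: loose roll of tape lying flat, 90 mm in diameter, 25 mm high, to the robot's right. Leave it alone. Origin at the centre of the underside.
Not all that is in view belongs to the job. What is shaped like the valve but blue is not meant.

How it is judged:
At the end, for the whole second after the job is handed in: Pump, valve and holder stand flat on their boards, within 14 mm of the cross in x and y and 17 deg of square (pump head to the switch, valve ends to the posts, holder length to the bracket); cup upright (8 deg) on the floor of the holder's hole, centred to 8 mm; all released, at rest (x of pump in the frame of switch_board between -0.044 and -0.016 m and y of pump in the frame of switch_board between -0.014 and 0.014 m and z of pump in the frame of switch_board between 0.003 and 0.01 m and angle between the y axis of pump and the y axis of switch_board, either way round below 0.3 rad and angle between each of pump, valve, holder's own z axis and vertical below 0.12 rad and x of valve in the frame of post_board between -0.014 and 0.014 m and y of valve in the frame of post_board between -0.014 and 0.014 m and z of valve in the frame of post_board between 0.003 and 0.01 m and angle between the y axis of valve and the y axis of post_board, either way round below 0.3 rad and x of holder in the frame of bracket_board between -0.014 and 0.014 m and y of holder in the frame of bracket_board between 0.011 and 0.039 m and z of holder in the frame of bracket_board between 0.003 and 0.01 m and angle between the y axis of holder and the y axis of bracket_board, either way round below 0.3 rad and x of switch_board in the frame of pump above 0.01 m and horizontal distance between cup and holder below 0.008 m and z of cup in the frame of holder between 0.004 and 0.013 m and angle between cup's own z axis and vertical below 0.15 rad and linear speed of each of pump, valve, holder, cup below 0.02 m/s); the robot touches nothing.
It fails at once if the cup is tipped over (more than about 40 deg) (angle between cup's own z axis and vertical above 0.7 rad).
It fails at once if a bystander (screwdriver, screw tray or tape roll) is moved more than 20 mm (distance of any of screwdriver, screw_tray, tape_roll from where it was at the start of the episode above 0.02 m).
It also fails if it takes over 106 s, if anything falls off the work surface, if the arm or the gripper's body presses on something with over 40 N, if the wrist force passes 120 N, or if a joint passes its speed limit or range.

## Working session

There is one attempt and no reset: what is moved stays moved. The work goes in short steps, Python scripts to look and compute and a shell command to move; the robot and the scene stay as the last step left them, time stands still between calls to the robot, and variables do not carry over. Pictures are saved under pics/ and viewed, and the job is handed in when it is done.

```bash
ls; mkdir -p pics; python3 - <<'E'
from bench import ctrl
import cv2
for n in ("top","side"):
    im=ctrl.get_image(n); cv2.imwrite(f"pics/{n}0.png",im[:,:,::-1]); 
    m=ctrl.camera_model(n); print(n,m)
print(ctrl.get_state(), ctrl.tip_reach)
E
```

```text
pics
top {'mtx': array([[575.88687407,   0.        , 323.30681025],
       [  0.        , 575.88687407, 238.79970596],
       [  0.        ,   0.        ,   1.        ]]), 'xyz': array([ 0.23130571, -0.00859529,  1.30420586]), 'orientation': array([ 0.16395415, -0.15052041, -1.58258225])}
side {'mtx': array([[459.10736671,   0.        , 330.18102354],
       [  0.        , 459.10736671, 238.29068482],
       [  0.        ,   0.        ,   1.        ]]), 'xyz': array([ 0.45969896, -0.76595988,  0.60995632]), 'orientation': array([ 0.91803336, -0.00996177, -0.06451876])}
{'time': 0.1, 'joint_positions': array([-1.2499226 ,  0.32176926, -0.0700693 ,  1.45155284,  0.02264451,
        1.37082863, -0.05686321]), 'qd': array([ 0.00046747, -0.00129004, -0.00032581, -0.00191541,  0.00048135,
       -0.0020378 ,  0.00091352]), 'joint_torque': array([-3.64313719e-04, -4.92569125e+01, -4.05968595e-01, -3.13402033e+01,
       -6.43422268e-02,  3.93728376e-02,  8.14434293e-05]), 'position': array([0.19621402, 0.61917226, 0.23555762]), 'tool_rot': array([-4.79880474e-01, -3.10459406e+00,  2.77611086e-03]), 'ft_force': array([ 0.1826408 , -0.12200159,  0.24795652]), 'torque': array([-0.01725883,  0.03261028, -0.00782388]), 'grip_width': 1.001475893108223} 0.014
```

View pics/top0.png

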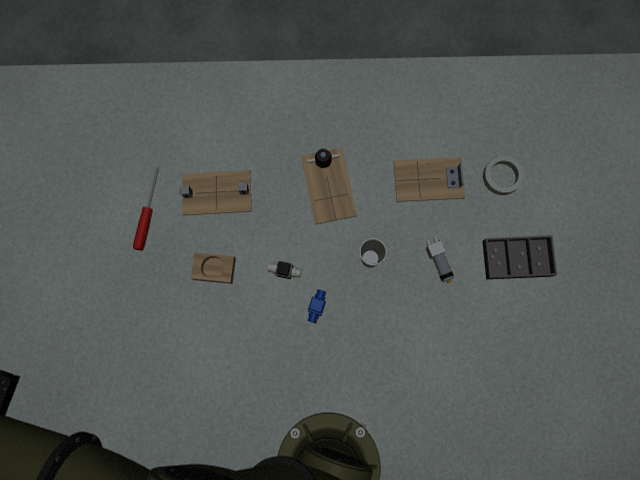

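View pics/side0.png

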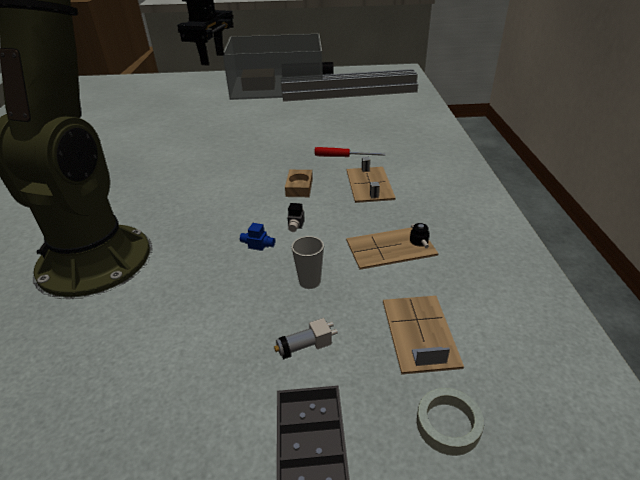

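The top view shows these candidates: white/grey/black valve at (286,269), blue look-alike at (317,306), which I reject, pump at (440,260), holder at (213,267) and cup at (372,252). The boards are at (217,192) posts, (328,186) switch and (429,180) bracket. Next are close crops.

```bash
cat > h.py <<'E'
import numpy as np, cv2
from scipy.spatial.transform import Rotation as R
from bench import ctrl
def grab(n,f):
    im=ctrl.get_image(n)[:,:,::-1].copy(); cv2.imwrite(f,im); return im
def ray(n,u,v):
    m=ctrl.camera_model(n); K=m["mtx"]
    d=np.array([(u-K[0,2])/K[0,0],-(v-K[1,2])/K[1,1],-1.])
    return np.array(m["xyz"]), R.from_rotvec(m["orientation"]).as_matrix()@d
def pt(n,u,v,z):
    o,d=ray(n,u,v); return (o+d*(z-o[2])/d[2])
def proj(n,p):
    m=ctrl.camera_model(n);K=m["mtx"]
    c=R.from_rotvec(m["orientation"]).as_matrix().T@(np.array(p)-m["xyz"])
    return K[0,0]*c[0]/-c[2]+K[0,2], K[1,1]*-c[1]/-c[2]+K[1,2]
def crop(f,out,x0,y0,x1,y1,s):
    im=cv2.imread(f)[y0:y1,x0:x1]; cv2.imwrite(out,cv2.resize(im,None,fx=s,fy=s,interpolation=cv2.INTER_CUBIC))
E
python3 - <<'E'
from h import *
crop("pics/top0.png","pics/c1.png",170,140,370,290,4)
crop("pics/top0.png","pics/c2.png",340,140,500,290,4)
E
```

```text
(no output)
```

View pics/c1.png

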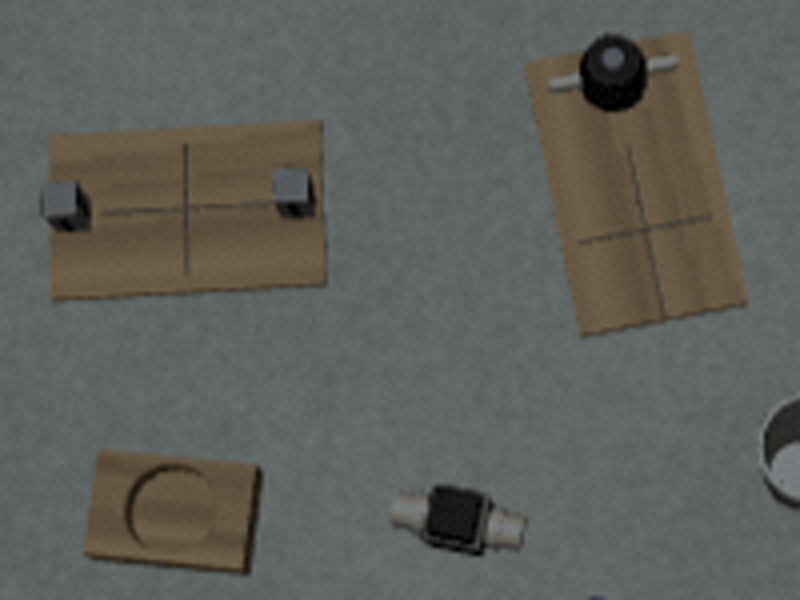

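View pics/c2.png

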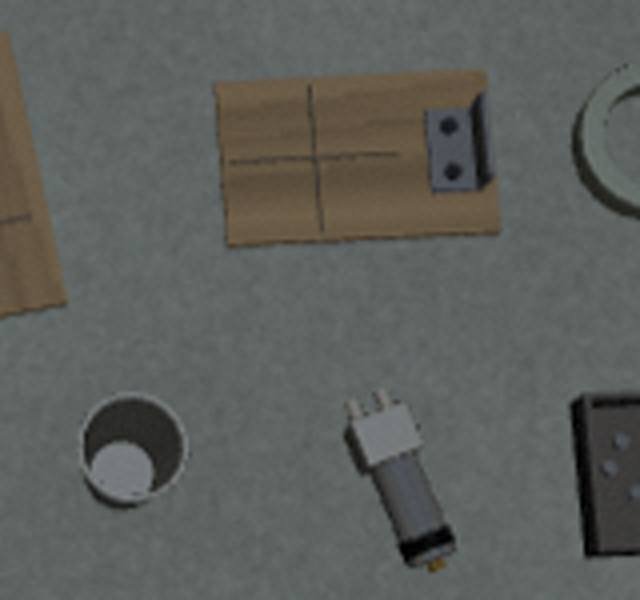

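The crops show the true valve with a black coil at c1 (460,515), the pump with its head up-left at c2 (388,432), the cup rim at c2 (133,450), and pencil crosses at c1 (186,210), c1 (645,230) and c2 (316,157). I'll convert these to world points.

```bash
python3 - <<'E'
from h import *
np.set_printoptions(precision=4,suppress=True)
def P(c,x,y,z):
    x0,y0=(170,140) if c==1 else (340,140)
    return pt("top",(x+.5)/4-.5+x0,(y+.5)/4-.5+y0,z)[:2]
def ang(a,b): d=b-a; return np.degrees(np.arctan2(d[1],d[0])),np.linalg.norm(d)
def board(n,c,cs,cr,yl,xl):
    C=[P(c,*q,.006) for q in cs]
    print(n,"centre",np.mean(C,0),"sides",[ang(C[i],C[(i+1)%4]) for i in range(4)])
    print("  cross",P(c,*cr,.006),"y-line",ang(P(c,*yl[1],.006),P(c,*yl[0],.006))[0]-90,"x-line",ang(P(c,*xl[1],.006),P(c,*xl[0],.006))[0])
board("post",1,[(50,135),(322,122),(327,285),(53,300)],(186,210),[(103,213),(272,205)],[(186,143),(187,275)])
board("switch",1,[(526,63),(690,33),(747,302),(581,336)],(645,230),[(577,242),(712,215)],[(629,147),(664,318)])
board("bracket",2,[(215,83),(485,70),(500,234),(228,246)],(316,157),[(230,162),(398,154)],[(310,86),(322,232)])
C=[P(1,*q,.028) for q in [(97,450),(252,466),(240,570),(85,553)]]
print("holder",np.mean(C,0),[ang(C[i],C[(i+1)%4]) for i in range(4)],"hole",P(1,176,508,.028))
print("valve coil",P(1,460,515,.05),"pipe",P(1,392,508,.016),P(1,525,531,.016),ang(P(1,525,531,.016),P(1,392,508,.016)), "mean",(P(1,525,531,.016)+P(1,392,508,.016))/2)
print("cup rim",P(2,133,450,.09),"diam",ang(P(2,81,450,.09),P(2,186,450,.09))[1],"floor",P(2,122,472,.003))
h=[P(2,*q,.034) for q in [(352,420),(408,402),(422,445),(365,465)]]
print("pump head",np.mean(h,0),[ang(h[i],h[(i+1)%4]) for i in range(4)])
print("motor rear/front",P(2,428,545,.02),P(2,394,457,.031),ang(P(2,425,535,.031),P(2,394,457,.031)))
s=ctrl.get_state(); M=R.from_rotvec(s["tool_rot"]).as_matrix(); print(s["position"],M)
E
```

```text
post centre [0.6105 0.2484] sides [(np.float64(-88.28034441627159), np.float64(0.16070649338098947)), (np.float64(-177.82185081190514), np.float64(0.09926269327336507)), (np.float64(92.13270071774916), np.float64(0.15954162315014264)), (np.float64(2.8398285759998227), np.float64(0.10042883317886982))]
  cross [0.6105 0.2496] y-line 1.6941256047436895 x-line 1.5865389700602108
switch centre [ 0.6225 -0.0141] sides [(np.float64(-80.25583016672674), np.float64(0.09900424665990115)), (np.float64(-169.94894788111478), np.float64(0.16749545045586464)), (np.float64(100.79251079305715), np.float64(0.09821290734170562)), (np.float64(10.321168946929214), np.float64(0.1692985340473509))]
  cross [ 0.5932 -0.019 ] y-line 10.591308440799907 x-line 10.0781400085869
bracket centre [ 0.6326 -0.2495] sides [(np.float64(-88.25936732813338), np.float64(0.15960694222619617)), (np.float64(-178.68151564695953), np.float64(0.10032937196034458)), (np.float64(91.50554620242951), np.float64(0.15838743696256563)), (np.float64(2.017479341163747), np.float64(0.09967794530114475))]
  cross [ 0.6335 -0.2256] y-lin
[... 402 characters left out ...]
] [0.4159 0.0521] (np.float64(79.09667152260117), np.float64(0.07651717947806795)) mean [0.4231 0.0897]
cup rim [ 0.4462 -0.1058] diam 0.05611023957429986 floor [ 0.4489 -0.1061]
pump head [ 0.4632 -0.2525] [(np.float64(-73.09406101037804), np.float64(0.0333420862173193)), (np.float64(-165.42467286104846), np.float64(0.025456319540642293)), (np.float64(108.34877386303435), np.float64(0.03414157442955905)), (np.float64(12.938162043279693), np.float64(0.02635810922939673))]
motor rear/front [ 0.4015 -0.2747] [ 0.45   -0.2564] (np.float64(18.399172196753685), np.float64(0.04667472505927467))
[0.1962 0.6192 0.2356] [[-0.9533  0.3019 -0.0004]
 [ 0.3019  0.9533 -0.0017]
 [-0.0001 -0.0018 -1.    ]]
```

All the sizes check out: boards about 160x100 and 169x99, holder 88x59, pump head 34 wide, valve 76. All targets are within reach (0.43–0.67 m). Next comes a helper that converts a target pose into tool-axis shifts.

```bash
cat > go.py <<'E'
import sys
from h import *
def goto(x,y,z,yaw):
    s=ctrl.get_state(); p=s["position"]; M=R.from_rotvec(s["tool_rot"])
    y_=np.radians(yaw); ty=np.array([np.cos(y_),np.sin(y_),0]); tz=np.array([0,0,-1.]); tx=np.cross(ty,tz)
    T=R.from_matrix(np.c_[tx,ty,tz])
    d=M.inv().apply(np.array([x,y,z])-p)*1000; r=(M.inv()*T).as_rotvec()
    print("t",round(s["time"],2),"pos",p.round(4),"d",d.round(1).tolist(),"r",r.round(3).tolist(),"f",s["ft_force"].round(1),"g",round(s["grip_width"],3))
if __name__=="__main__": goto(*map(float,sys.argv[1:]))
E
python3 go.py .4305 .249 .13 -5.5
```

```text
t 0.1 pos [0.1962 0.6192 0.2356] d [-335.1, -282.0, 106.1] r [-0.001, 0.001, 1.36] f [ 0.2 -0.1  0.2] g 1.001
```

```bash
python3 -m handwheel '[[-42,-35,13,0,0,0.17,-1],[-84,-70,26,0,0,0.34,-1],[-126,-105,39,0,0,0.51,-1],[-168,-140,52,0,0,0.68,-1],[-210,-176,65,0,0,0.85,-1],[-252,-212,78,0,0,1.02,-1],[-294,-247,92,0,0,1.19,-1],[-335,-282,106,0,0,1.36,-1],[-335,-282,106,0,0,1.36,-1],[-335,-282,106,0,0,1.36,-1]]' 20; python3 go.py .4305 .249 .019 -5.5
```

```text
time: 1.35
position: [0.4301, 0.25, 0.1304]
tool_rot: [-2.324, -2.113, 0.001]
ft_force: [-0.1, 0.5, -0.8]
grip_width: 0.999
t 1.35 pos [0.4301 0.25   0.1304] d [-1.0, 0.5, 111.4] r [-0.001, -0.0, 0.001] f [-0.1  0.5 -0.8] g 0.999
```

```bash
python3 -m handwheel '[[-1,0,40,0,0,0,-1],[-1,0,80,0,0,0,-1],[-1,0,105,0,0,0,-1],[-1,0,111,0,0,0,-1],[-1,0,111,0,0,0,-1],[-1,0,111,0,0,0,1],[-1,0,111,0,0,0,1],[-1,0,111,0,0,0,1],[-1,0,111,0,0,0,1],[-1,0,111,0,0,0,1]]' 20; python3 go.py .4305 .249 .16 -5.5
```

```text
time: 2.6
position: [0.4307, 0.2489, 0.0202]
tool_rot: [-2.325, -2.112, -0.001]
ft_force: [-2.7, -0.8, 6.3]
grip_width: 0.726
t 2.6 pos [0.4307 0.2489 0.0202] d [0.1, -0.2, -139.8] r [0.0, -0.001, 0.0] f [-2.7 -0.8  6.3] g 0.726
```

```bash
python3 -m handwheel '[[0,0,0,0,0,0,1],[0,0,0,0,0,0,1],[0,0,-20,0,0,0,1],[0,0,-60,0,0,0,1],[0,0,-100,0,0,0,1],[0,0,-140,0,0,0,1],[0,0,-140,0,0,0,1]]' 25; python3 go.py .633 -.225 .16 1.8;python3 - <<'E'
from h import *
grab("top","pics/t1.png");grab("side","pics/s1.png")
crop("pics/t1.png","pics/t1c.png",130,140,330,290,4)
crop("pics/s1.png","pics/s1c.png",220,90,370,240,4)
E
```

```text
time: 3.48
position: [0.4323, 0.2498, 0.1625]
tool_rot: [2.325, 2.112, 0.01]
ft_force: [0.2, 0.3, -1.8]
grip_width: 0.724
t 3.48 pos [0.4323 0.2498 0.1625] d [-453.3, 245.3, 1.6] r [0.005, -0.004, -0.128] f [ 0.2  0.3 -1.8] g 0.724
```

View pics/s1c.png

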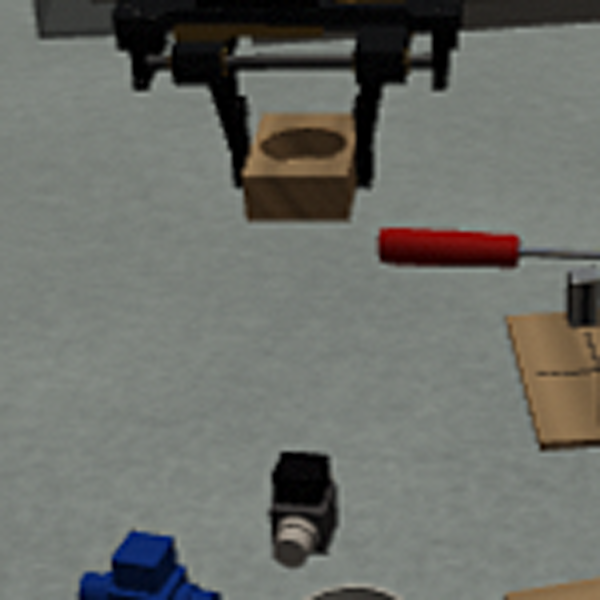

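View pics/t1c.png

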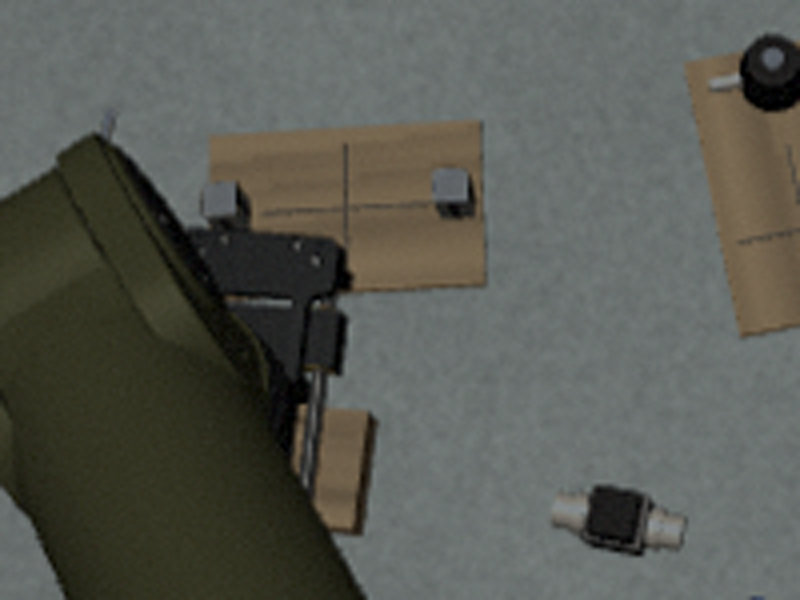

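The holder is held level between the jaws, at side crop (300,165). Next I carry it to the bracket board.

```bash
python3 -m handwheel '[[-45,25,1,0,0,-0.01,1],[-90,49,1,0,0,-0.02,1],[-135,73,1,0,0,-0.04,1],[-180,97,1,0,0,-0.05,1],[-225,122,1,0,0,-0.06,1],[-270,146,1,0,0,-0.07,1],[-315,170,1,0,0,-0.09,1],[-360,195,1,0,0,-0.1,1],[-405,220,1,0,0,-0.12,1],[-453,245,1,0.005,-0.004,-0.128,1],[-453,245,1,0.005,-0.004,-0.128,1],[-453,245,1,0.005,-0.004,-0.128,1]]'; python3 go.py .633 -.225 .04 1.8
```

```text
time: 5.08
position: [0.6298, -0.2252, 0.1562]
tool_rot: [-2.183, -2.253, 0.013]
ft_force: [-0.2, 1.2, -1.9]
grip_width: 0.728
t 5.08 pos [ 0.6298 -0.2252  0.1562] d [0.4, 4.3, 116.2] r [-0.009, 0.002, -0.0] f [-0.2  1.2 -1.9] g 0.728
```

```bash
python3 -m handwheel '[[0,4,50,-0.009,0.002,0,1],[0,4,90,-0.009,0.002,0,1],[0,4,110,-0.009,0.002,0,1],[0,4,116,-0.009,0.002,0,1],[0,4,116,-0.009,0.002,0,1],[0,4,116,-0.009,0.002,0,1]]'; python3 go.py .633 -.225 .0262 1.8;python3 - <<'E'
from h import *
grab("top","pics/t2.png");grab("side","pics/s2.png")
crop("pics/t2.png","pics/t2c.png",340,110,500,230,5)
crop("pics/s2.png","pics/s2c.png",340,250,500,390,4)
E
```

```text
time: 5.82
position: [0.6355, -0.2265, 0.0443]
tool_rot: [2.181, 2.252, 0.005]
ft_force: [0.6, 0.1, -0.6]
grip_width: 0.727
t 5.83 pos [ 0.6355 -0.2265  0.0443] d [1.6, -2.5, 18.1] r [0.007, 0.002, 0.001] f [ 0.6  0.1 -0.6] g 0.727
```

View pics/t2c.png

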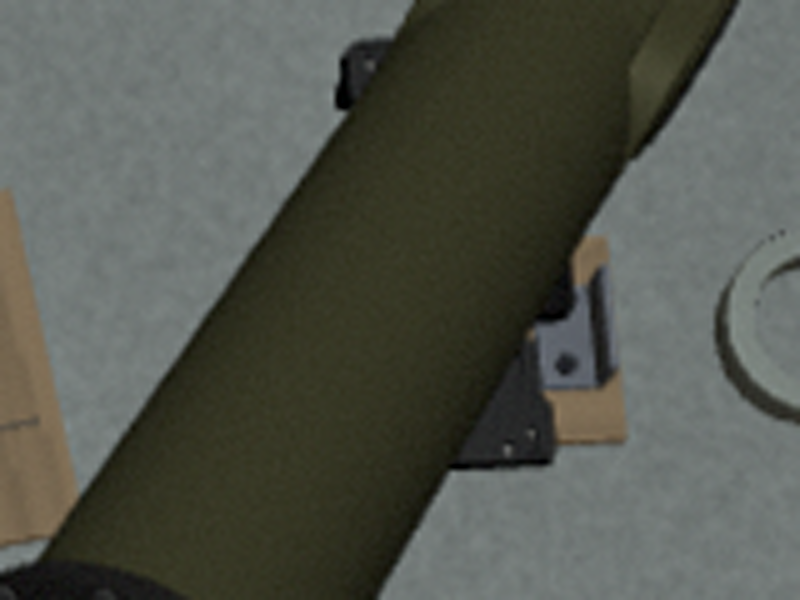

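View pics/s2c.png

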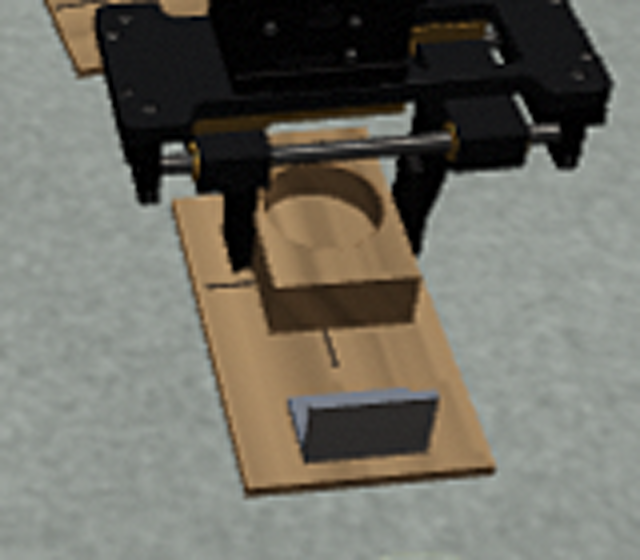

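The side view shows the holder level over the cross, square to the board and clear of the bracket (370,430). I lower it and release.

```bash
python3 -m handwheel '[[1,-2,10,0.007,0.002,0,1],[1,-2,17,0.007,0.002,0,1],[1,-2,18,0.007,0.002,0,1],[1,-2,18,0.007,0.002,0,1],[1,-2,18,0.007,0.002,0,1]]'; python3 go.py .633 -.225 .0262 1.8
```

```text
time: 6.55
position: [0.632, -0.2249, 0.0258]
tool_rot: [-2.183, -2.254, 0.003]
ft_force: [-3.6, 2.2, 10.0]
grip_width: 0.721
t 6.55 pos [ 0.632  -0.2249  0.0258] d [-0.2, 0.9, -0.4] r [-0.004, -0.002, 0.001] f [-3.6  2.2 10. ] g 0.721
```

Contact is on the board (10 N). I release, rise, and head for the pump.

```bash
python3 -m handwheel '[[0,0,-1,0,0,0,-0.6],[0,0,-1,0,0,0,-1],[0,0,-1,0,0,0,-1],[0,0,-1,0,0,0,-1],[0,0,-20,0,0,0,-1],[0,0,-70,0,0,0,-1],[0,0,-120,0,0,0,-1],[0,0,-120,0,0,0,-1]]'; python3 go.py .4306 -.2622 .12 -73.5
```

```text
time: 7.55
position: [0.6358, -0.227, 0.1513]
tool_rot: [2.181, 2.251, 0.005]
ft_force: [0.2, -0.3, 0.1]
grip_width: 1.001
t 7.55 pos [ 0.6358 -0.227   0.1513] d [-28.6, -206.4, 30.0] r [0.008, -0.002, 1.314] f [ 0.2 -0.3  0.1] g 1.001
```

```bash
python3 -m handwheel '[[-3,-26,0,0,0,0.165,-1],[-7,-52,5,0,0,0.33,-1],[-10,-78,8,0,0,0.495,-1],[-14,-104,11,0,0,0.66,-1],[-18,-130,15,0,0,0.825,-1],[-21,-155,20,0,0,0.99,-1],[-25,-180,25,0,0,1.15,-1],[-28,-206,30,0.005,0,1.314,-1],[-28,-206,30,0.005,0,1.314,-1],[-28,-206,30,0.005,0,1.314,-1]]'; python3 go.py .4306 -.2622 .017 -73.5; python3 - <<'E'
from h import *
grab("top","pics/t3.png");grab("side","pics/s3.png")
crop("pics/t3.png","pics/t3c.png",340,130,500,290,4)
crop("pics/s3.png","pics/s3c.png",230,210,470,400,3)
E
```

```text
time: 8.8
position: [0.4287, -0.2594, 0.1156]
tool_rot: [-3.104, -0.456, 0.008]
ft_force: [1.6, -0.8, 0.0]
grip_width: 1.001
t 8.8 pos [ 0.4287 -0.2594  0.1156] d [1.4, 3.7, 98.6] r [-0.005, 0.004, 0.004] f [ 1.6 -0.8  0. ] g 1.001
```

View pics/t3c.png

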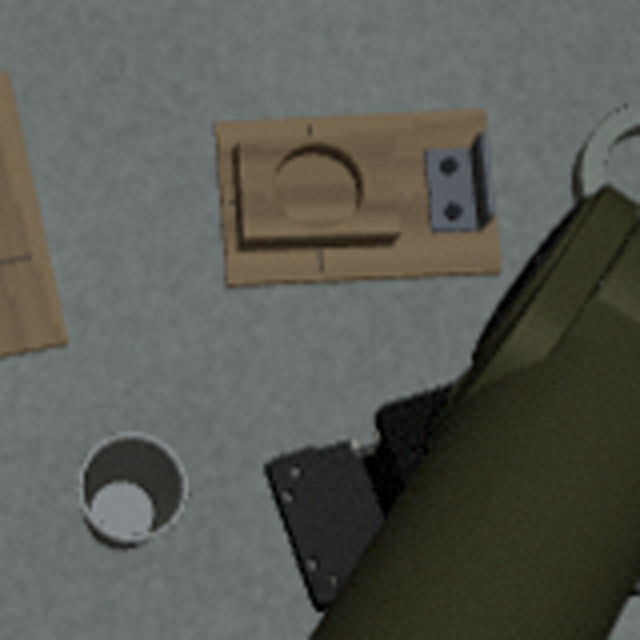

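View pics/s3c.png

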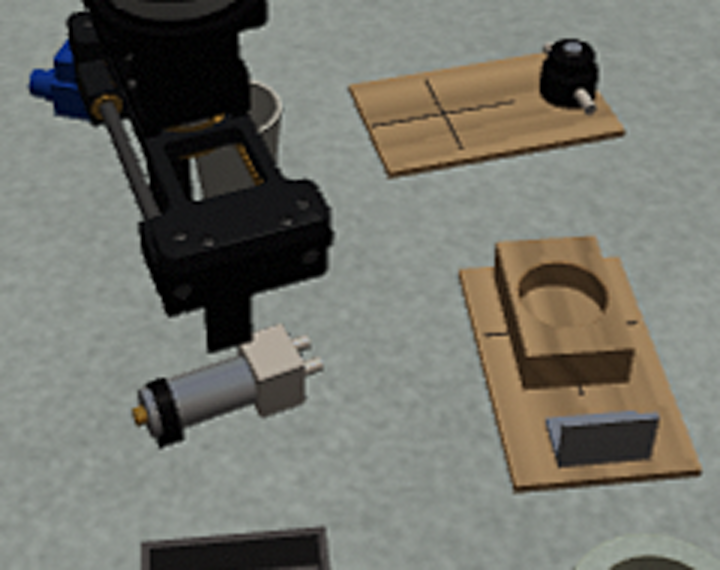

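The holder is square on its board, with its hole at crop (318,186), and the jaws are aligned across the pump motor. I descend and grip.

```bash
python3 -m handwheel '[[1,3,40,-0.005,0.004,0.004,-1],[1,3,75,-0.005,0.004,0.004,-1],[1,3,93,-0.005,0.004,0.004,-1],[1,3,98,-0.005,0.004,0.004,-1],[1,3,98,-0.005,0.004,0.004,-1]]'; python3 go.py .4306 -.2622 .017 -73.5
```

```text
time: 9.52
position: [0.4293, -0.2623, 0.0174]
tool_rot: [3.109, 0.447, -0.003]
ft_force: [-0.7, -0.4, -0.1]
grip_width: 1.001
t 9.53 pos [ 0.4293 -0.2623  0.0174] d [1.3, 0.3, 0.4] r [0.001, 0.002, -0.002] f [-0.7 -0.4 -0.1] g 1.001
```

```bash
python3 -m handwheel '[[1,0,0,0,0,0,0.3],[1,0,0,0,0,0,1],[1,0,0,0,0,0,1],[1,0,0,0,0,0,1],[1,0,0,0,0,0,1],[1,0,0,0,0,0,1],[1,0,0,0,0,0,1]]' 25; python3 go.py .45 -.24 .15 -73.5
python3 -m handwheel '[[0,0,-30,0,0,0,1],[0,0,-80,0,0,0,1],[0,0,-130,0,0,0,1],[0,0,-130,0,0,0,1],[0,0,-130,0,0,0,1]]'
python3 - <<'E'
from h import *
grab("top","pics/t4.png");grab("side","pics/s4.png")
crop("pics/t4.png","pics/t4c.png",340,130,500,290,4)
crop("pics/s4.png","pics/s4c.png",230,150,470,350,3)
E
```

```text
time: 10.4
position: [0.4297, -0.2619, 0.0172]
tool_rot: [3.109, 0.446, -0.003]
ft_force: [0.8, -0.4, 0.6]
grip_width: 0.316
t 10.4 pos [ 0.4297 -0.2619  0.0172] d [25.4, -15.3, -132.9] r [0.0, 0.002, -0.003] f [ 0.8 -0.4  0.6] g 0.316
time: 11.02
position: [0.4295, -0.261, 0.1464]
tool_rot: [-3.109, -0.446, 0.003]
ft_force: [-0.6, 0.8, -1.6]
grip_width: 0.318
```

View pics/s4c.png

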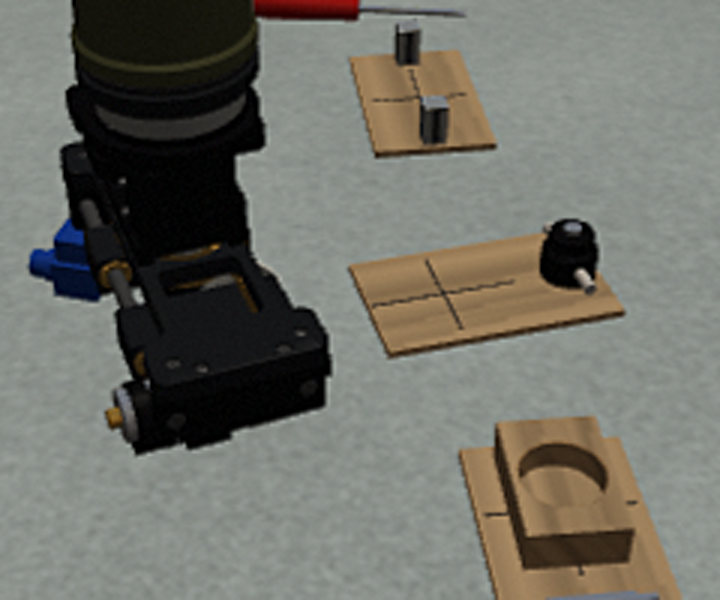

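```bash
python3 go.py .585 -.020 .13 -79.7
```

```text
t 11.12 pos [ 0.4289 -0.261   0.1457] d [217.6, -187.4, 15.0] r [-0.001, 0.004, 0.105] f [ 0.5  0.2 -1. ] g 0.316
```

```bash
python3 -m handwheel '[[36,-31,0,0,0,0.02,1],[72,-62,0,0,0,0.04,1],[108,-93,2,0,0,0.06,1],[145,-125,5,0,0,0.08,1],[182,-156,10,0,0.002,0.1,1],[217,-187,15,0,0.004,0.105,1],[217,-187,15,0,0.004,0.105,1],[217,-187,15,0,0.004,0.105,1],[217,-187,15,0,0.004,0.105,1]]'; python3 go.py .585 -.020 .036 -79.7
```

```text
time: 12.25
position: [0.5848, -0.023, 0.1312]
tool_rot: [3.129, 0.278, 0.001]
ft_force: [0.1, -0.1, -1.4]
grip_width: 0.317
t 12.25 pos [ 0.5848 -0.023   0.1312] d [0.7, -3.0, 95.2] r [0.001, -0.001, -0.003] f [ 0.1 -0.1 -1.4] g 0.317
```

```bash
python3 -m handwheel '[[1,-2,40,0,0,0,1],[1,-2,75,0,0,0,1],[1,-2,90,0,0,0,1],[1,-2,95,0,0,0,1],[1,-2,95,0,0,0,1]]'; python3 go.py .585 -.020 .0235 -79.7
python3 - <<'E'
from h import *
grab("top","pics/t5.png");grab("side","pics/s5.png")
crop("pics/t5.png","pics/t5c.png",280,130,440,290,4)
crop("pics/s5.png","pics/s5c.png",310,190,470,300,5)
E
```

```text
time: 12.88
position: [0.5871, -0.0195, 0.0376]
tool_rot: [3.129, 0.281, 0.006]
ft_force: [0.6, -0.9, -0.9]
grip_width: 0.312
t 12.88 pos [ 0.5871 -0.0195  0.0376] d [-2.2, 0.1, 14.1] r [0.0, -0.004, -0.001] f [ 0.6 -0.9 -0.9] g 0.312
```

View pics/s5c.png

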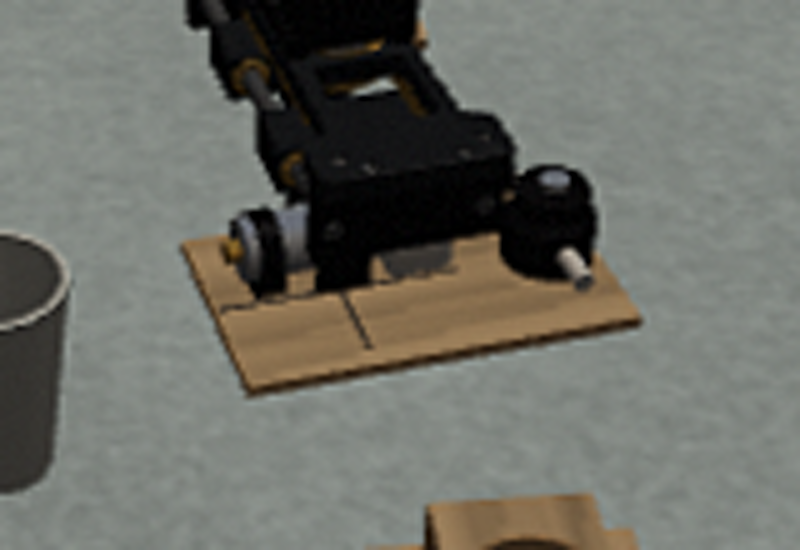

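View pics/t5c.png

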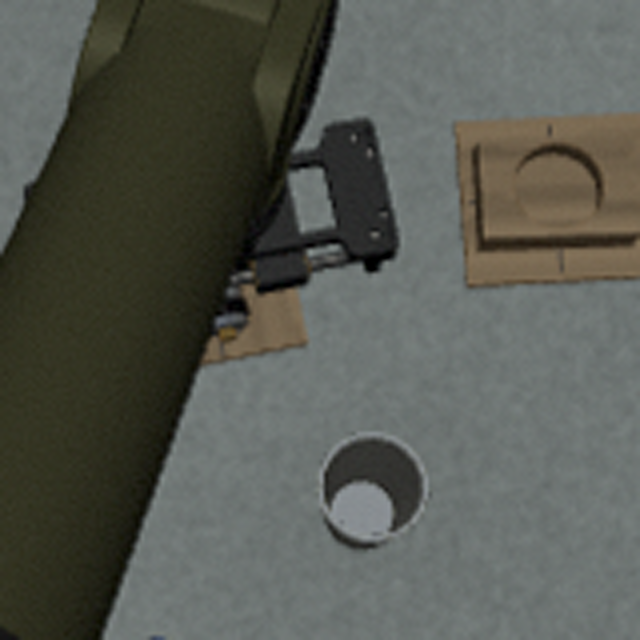

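```bash
python3 - <<'E'
from h import *
a=np.radians(10.3)
for q in [(242,250),(266,250)]:
    p=pt("side",310+q[0]/5,190+q[1]/5,.0374)[:2]-[.5871,-.0195]
    print(p, p@[np.cos(a),np.sin(a)], p@[-np.sin(a),np.cos(a)])
E
```

```text
[-0.03626808 -0.00917332] -0.03732383639367082 -0.0025406799114113185
[-0.02653261 -0.00999985] -0.027893030578787014 -0.005094615520427567
```

The rear face and band sit 37 and 28 mm behind the TCP, so the real grip is at about x = -10 mm. I shift back 4 mm in all, lower and release.

```bash
python3 -m handwheel '[[-4,0,7,0,-0.002,0,1],[-4,0,13,0,-0.002,0,1],[-4,0,14,0,-0.002,0,1],[-4,0,14,0,-0.002,0,1],[-4,0,14,0,-0.002,0,1]]'; python3 go.py .583 -.020 .0235 -79.7
```

```text
time: 13.6
position: [0.5824, -0.0197, 0.0229]
tool_rot: [-3.129, -0.282, 0.0]
ft_force: [-2.5, -0.3, 3.3]
grip_width: 0.311
t 13.6 pos [ 0.5824 -0.0197  0.0229] d [0.5, 0.4, -0.6] r [-0.0, 0.0, 0.0] f [-2.5 -0.3  3.3] g 0.311
```

```bash
python3 -m handwheel '[[0,0,0,0,0,0,0],[0,0,0,0,0,0,-1],[0,0,0,0,0,0,-1],[0,0,0,0,0,0,-1],[0,0,0,0,0,0,-1],[0,0,-20,0,0,0,-1],[0,0,-70,0,0,0,-1],[0,0,-120,0,0,0,-1],[0,0,-120,0,0,0,-1]]'; python3 go.py .422 .0885 .13 -11
```

```text
time: 14.72
position: [0.5859, -0.0205, 0.1484]
tool_rot: [-3.128, -0.281, -0.015]
ft_force: [-0.3, -1.1, -0.3]
grip_width: 1.0
t 14.72 pos [ 0.5859 -0.0205  0.1484] d [-142.0, -136.5, 17.0] r [0.006, -0.008, -1.2] f [-0.3 -1.1 -0.3] g 1.0
```

```bash
python3 -m handwheel '[[-18,-17,0,0,0,-0.15,-1],[-36,-34,0,0,0,-0.3,-1],[-54,-51,2,0,0,-0.45,-1],[-72,-68,5,0,0,-0.6,-1],[-90,-85,8,0,0,-0.75,-1],[-108,-102,11,0,0,-0.9,-1],[-126,-120,14,0,0,-1.05,-1],[-142,-136,17,0.006,-0.008,-1.2,-1],[-142,-136,17,0.006,-0.008,-1.2,-1],[-142,-136,17,0.006,-0.008,-1.2,-1]]'; python3 go.py .422 .0885 .02 -11
python3 - <<'E'
from h import *
grab("top","pics/t6.png");grab("side","pics/s6.png")
crop("pics/t6.png","pics/t6c.png",240,130,440,290,4)
crop("pics/s6.png","pics/s6c.png",230,150,470,300,3)
E
```

```text
time: 15.98
position: [0.4193, 0.0881, 0.126]
tool_rot: [-2.423, -1.993, 0.011]
ft_force: [-0.3, 0.4, 0.4]
grip_width: 1.002
t 15.97 pos [0.4193 0.0881 0.126 ] d [1.2, 3.4, 106.0] r [-0.008, 0.003, -0.002] f [-0.3  0.4  0.4] g 1.002
```

View pics/t6c.png

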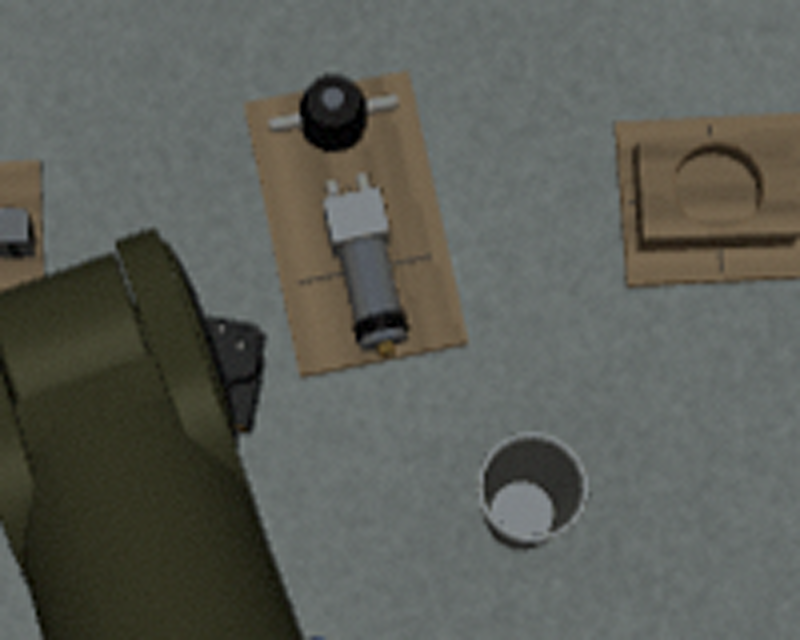

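View pics/s6c.png

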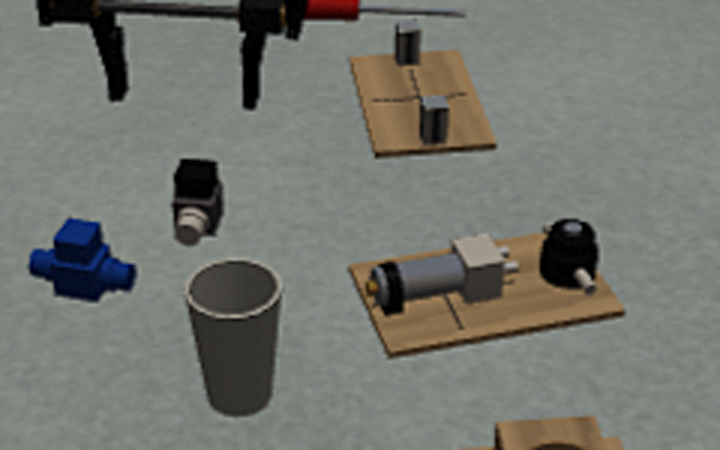

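The pump lies on its cross with its head towards the switch, at crop (355,215). The jaws are over the valve, so I descend and grip.

```bash
python3 -m handwheel '[[1,3,40,-0.008,0.003,0,-1],[1,3,80,-0.008,0.003,0,-1],[1,3,100,-0.008,0.003,0,-1],[1,3,105,-0.008,0.003,0,-1],[1,3,105,-0.008,0.003,0,-1],[1,3,105,-0.008,0.003,0,0],[1,3,105,-0.008,0.003,0,1],[1,3,105,-0.008,0.003,0,1],[1,3,105,-0.008,0.003,0,1],[1,3,105,-0.008,0.003,0,1],[1,3,105,-0.008,0.003,0,1],[1,3,105,-0.008,0.003,0,1]]' 25; python3 go.py .422 .0885 .15 -11
python3 -m handwheel '[[0,0,-30,0,0,0,1],[0,0,-80,0,0,0,1],[0,0,-130,0,0,0,1],[0,0,-130,0,0,0,1],[0,0,-130,0,0,0,1]]'; python3 go.py .6105 .249 .13 2
python3 - <<'E'
from h import *
grab("side","pics/s7.png")
crop("pics/s7.png","pics/s7c.png",230,100,430,250,3)
E
```

```text
time: 17.58
position: [0.4208, 0.0889, 0.0207]
tool_rot: [-2.423, -1.999, 0.001]
ft_force: [0.3, 0.4, 0.1]
grip_width: 0.367
t 17.57 pos [0.4208 0.0889 0.0207] d [-0.2, 1.2, -129.3] r [-0.001, 0.0, 0.001] f [0.3 0.4 0.1] g 0.367
time: 18.2
position: [0.4201, 0.0888, 0.1499]
tool_rot: [-2.422, -1.999, 0.002]
ft_force: [0.0, -0.0, -2.3]
grip_width: 0.367
t 18.2 pos [0.4201 0.0888 0.1499] d [193.4, 156.6, 19.6] r [-0.002, 0.0, -0.226] f [ 0.  -0.  -2.3] g 0.367
```

View pics/s7c.png

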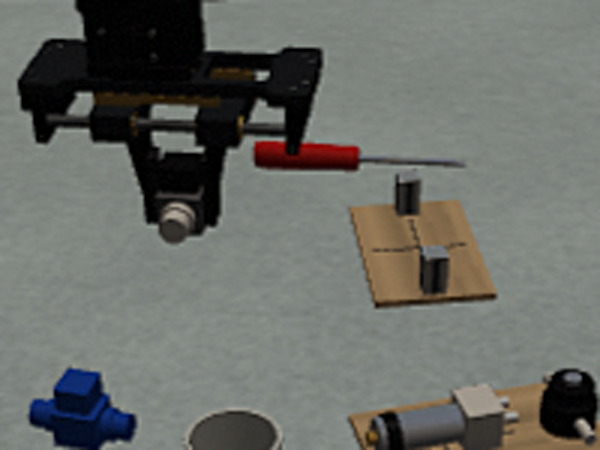

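```bash
python3 -m handwheel '[[32,26,0,0,0,-0.04,1],[64,52,0,0,0,-0.08,1],[97,79,5,0,0,-0.12,1],[130,105,10,0,0,-0.16,1],[162,131,15,0,0,-0.2,1],[193,156,19,-0.002,0,-0.226,1],[193,156,19,-0.002,0,-0.226,1],[193,156,19,-0.002,0,-0.226,1],[193,156,19,-0.002,0,-0.226,1]]'; python3 go.py .6105 .249 .055 2
```

```text
time: 19.38
position: [0.6099, 0.2474, 0.1312]
tool_rot: [2.184, 2.258, -0.001]
ft_force: [0.2, -0.6, -1.0]
grip_width: 0.366
t 19.38 pos [0.6099 0.2474 0.1312] d [1.6, 0.7, 76.2] r [0.0, 0.001, -0.002] f [ 0.2 -0.6 -1. ] g 0.366
```

```bash
python3 -m handwheel '[[1,0,30,0,0,0,1],[1,0,60,0,0,0,1],[1,0,75,0,0,0,1],[1,0,75,0,0,0,1],[1,0,75,0,0,0,1]]'; python3 go.py .6105 .249 .0267 2
python3 - <<'E'
from h import *
grab("side","pics/s8.png");grab("top","pics/t8.png")
crop("pics/s8.png","pics/s8c.png",300,100,460,220,5)
crop("pics/t8.png","pics/t8c.png",150,140,310,240,5)
E
```

```text
time: 20.0
position: [0.6115, 0.2499, 0.058]
tool_rot: [2.181, 2.259, 0.004]
ft_force: [0.5, 0.3, -1.1]
grip_width: 0.367
t 20.0 pos [0.6115 0.2499 0.058 ] d [-0.9, -1.1, 31.3] r [0.003, -0.001, -0.0] f [ 0.5  0.3 -1.1] g 0.367
```

View pics/s8c.png

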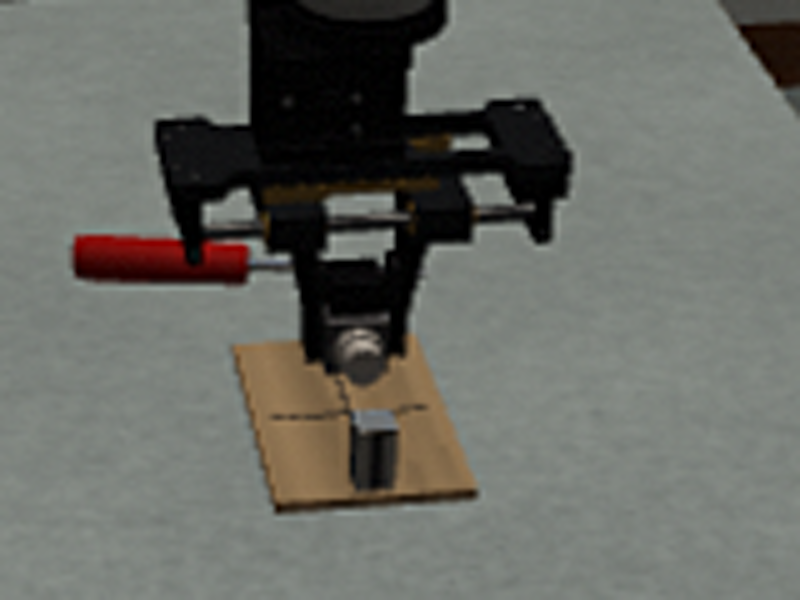

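View pics/t8c.png

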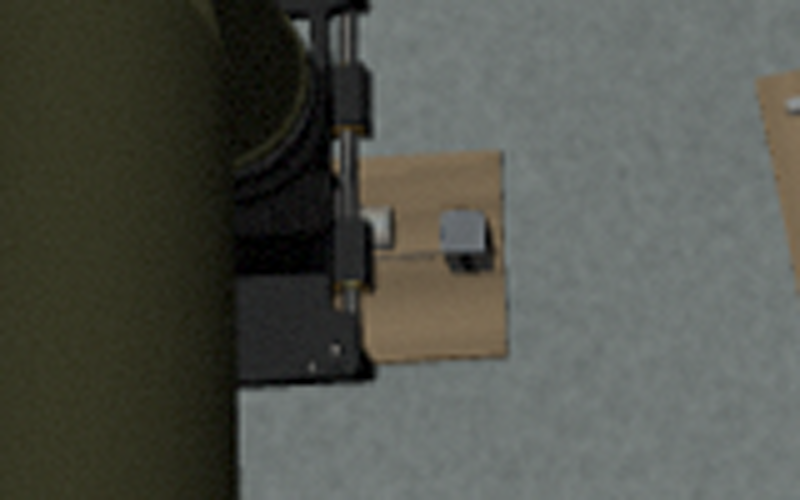

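```bash
python3 - <<'E'
from h import *
print(pt("top",150+394/5,140+228/5,.053))
print(proj("side",[.6105,.249-.037,.053]),(300+360/5,100+360/5))
E
python3 -m handwheel '[[-1,-1,15,0.003,0,0,1],[-1,-1,27,0.003,0,0,1],[-1,-1,31,0.003,0,0,1],[-1,-1,31,0.003,0,0,1],[-1,-1,31,0.003,0,0,1]]'; python3 go.py .6105 .249 .0267 2
```

```text
[0.61153923 0.21181415 0.053     ]
(np.float64(372.13991126942864), np.float64(173.6256929190585)) (372.0, 172.0)
time: 20.72
position: [0.609, 0.2484, 0.0265]
tool_rot: [-2.18, -2.258, 0.004]
ft_force: [-4.8, -2.1, 10.1]
grip_width: 0.364
t 20.73 pos [0.609  0.2484 0.0265] d [0.5, 1.5, -0.2] r [-0.004, -0.0, -0.0] f [-4.8 -2.1 10.1] g 0.364
```

The pipe end is at y = 0.212, so the valve centre is at 0.249, as wanted. I release and rise.

```bash
python3 -m handwheel '[[0,0,0,0,0,0,0],[0,0,0,0,0,0,-1],[0,0,0,0,0,0,-1],[0,0,0,0,0,0,-1],[0,0,0,0,0,0,-1],[0,0,-20,0,0,0,-1],[0,0,-70,0,0,0,-1],[0,0,-130,0,0,0,-1],[0,0,-130,0,0,0,-1]]'; python3 go.py .4475 -.106 .17 -13
```

```text
time: 21.85
position: [0.6139, 0.2494, 0.1633]
tool_rot: [2.181, 2.257, 0.016]
ft_force: [0.7, -0.2, -0.5]
grip_width: 1.003
t 21.85 pos [0.6139 0.2494 0.1633] d [-349.4, -178.5, -10.2] r [0.009, -0.006, 0.261] f [ 0.7 -0.2 -0.5] g 1.003
```

```bash
python3 - <<'E'
from h import *
print("cup top",pt("top",373.1,252.1,.09),"side",pt("side",308,246.5,.09))
print("hole top",pt("top",240+719.5/4,130+186.5/4,.034),"side",pt("side",417.5,308.2,.034))
a=[pt("top",240+x/4,130+y/4,.034)[:2] for x,y in [(640,146),(645,236)]]
print(a)
# pump: head face z .040 corners in t6c
h=[pt("top",240+x/4,130+y/4,.040)[:2] for x,y in [(325,200),(381,189),(389,232),(333,243)]]
m=np.mean(h,0); a=np.radians(10.3); print("pump origin",m-.026*np.array([np.cos(a),np.sin(a)]),"cross .593 -.0185")
E
```

```text
cup top [ 0.44623757 -0.10628481  0.09      ] side [ 0.44885843 -0.10794752  0.09      ]
hole top [ 0.63013209 -0.224037    0.034     ] side [ 0.63135548 -0.22315324  0.034     ]
[array([ 0.65537071, -0.17950708]), array([ 0.60147257, -0.1800492 ])]
pump origin [ 0.58922812 -0.02024275] cross .593 -.0185
```

```bash
python3 -m handwheel '[[-44,-22,-10,0,0,0.03,-1],[-88,-45,-10,0,0,0.06,-1],[-132,-67,-10,0,0,0.1,-1],[-176,-90,-10,0,0,0.13,-1],[-220,-112,-10,0,0,0.17,-1],[-264,-135,-10,0,0,0.2,-1],[-308,-157,-10,0,0,0.23,-1],[-349,-178,-10,0.009,-0.006,0.261,-1],[-349,-178,-10,0.009,-0.006,0.261,-1],[-349,-178,-10,0.009,-0.006,0.261,-1]]'; python3 go.py .4475 -.106 .17 -13; python3 - <<'E'
from h import *
grab("side","pics/s9.png");grab("top","pics/t9.png")
crop("pics/s9.png","pics/s9c.png",230,100,430,300,3)
crop("pics/t9.png","pics/t9c.png",150,140,310,240,5)
E
```

```text
time: 23.1
position: [0.4445, -0.1056, 0.1661]
tool_rot: [-2.455, -1.955, 0.017]
ft_force: [0.4, 0.7, -0.5]
grip_width: 0.998
t 23.1 pos [ 0.4445 -0.1056  0.1661] d [0.3, 3.0, -3.9] r [-0.009, 0.006, 0.001] f [ 0.4  0.7 -0.5] g 0.998
```

View pics/s9c.png

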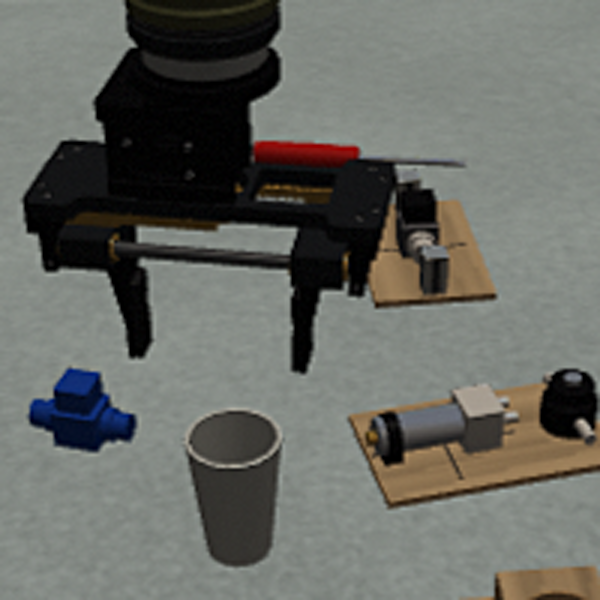

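View pics/t9c.png

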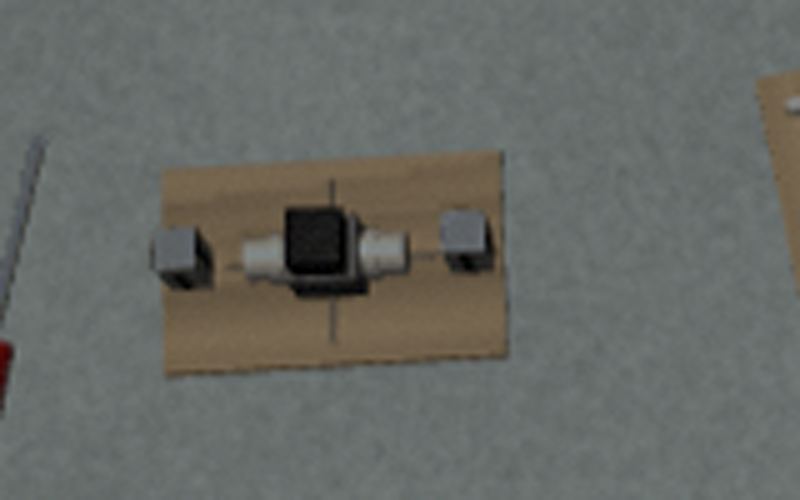

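The valve sits square between the posts with its coil at crop (315,240), and the measured pump offset is 4 mm. Cup views agree on (0.4475,-0.107), and the hole is at (0.631,-0.2236). I descend over the cup.

```bash
python3 -m handwheel '[[0,3,0,-0.009,0.006,0,-1],[0,3,0,-0.009,0.006,0,-1],[0,3,0,-0.009,0.006,0,-1]]'; python3 go.py .4475 -.107 .056 -13
```

```text
time: 23.58
position: [0.4473, -0.1067, 0.1658]
tool_rot: [2.457, 1.957, -0.003]
ft_force: [0.4, -1.1, 0.0]
grip_width: 0.998
t 23.57 pos [ 0.4473 -0.1067  0.1658] d [0.0, 0.4, 109.8] r [-0.001, 0.002, 0.001] f [ 0.4 -1.1  0. ] g 0.998
```

```bash
python3 -m handwheel '[[0,0,30,0,0,0,-1],[0,0,65,0,0,0,-1],[0,0,95,0,0,0,-1],[0,0,108,0,0,0,-1],[0,0,110,0,0,0,-1],[0,0,110,0,0,0,-0.3],[0,0,110,0,0,0,-0.2],[0,0,110,0,0,0,0],[0,0,110,0,0,0,0.2],[0,0,110,0,0,0,0.5],[0,0,110,0,0,0,1],[0,0,110,0,0,0,1]]' 8; python3 go.py .4475 -.107 .056 -13; python3 - <<'E'
from h import *
grab("side","pics/s10.png")
crop("pics/s10.png","pics/s10c.png",230,150,430,300,4)
E
```

```text
time: 25.08
position: [0.4475, -0.1071, 0.0562]
tool_rot: [2.457, 1.956, -0.002]
ft_force: [-0.2, 1.1, 4.8]
grip_width: 0.676
t 25.07 pos [ 0.4475 -0.1071  0.0562] d [0.0, -0.1, 0.2] r [-0.0, 0.001, 0.001] f [-0.2  1.1  4.8] g 0.676
```

View pics/s10c.png

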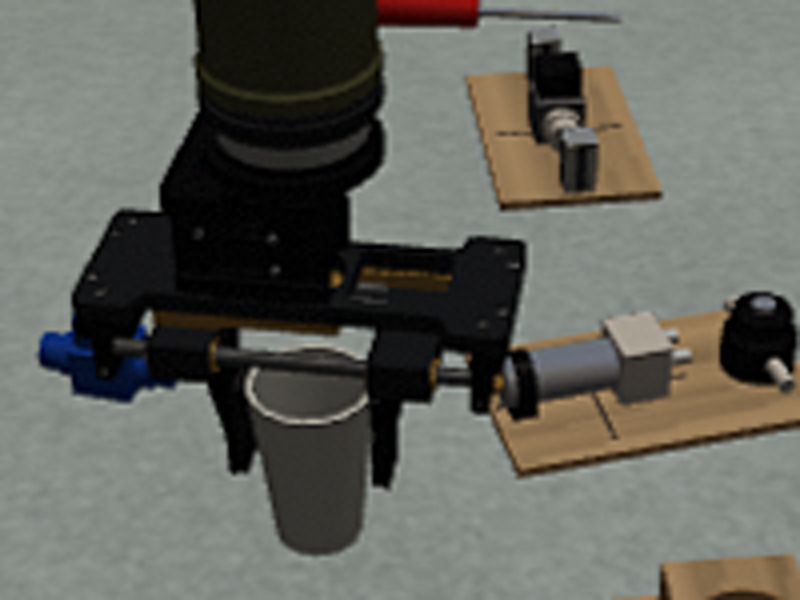

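The cup stands upright between the fingers (315,430). I lift it gently a little first.

```bash
python3 -m handwheel '[[0,0,0,0,0,0,1],[0,0,-4,0,0,0,1],[0,0,-10,0,0,0,1],[0,0,-20,0,0,0,1],[0,0,-30,0,0,0,1],[0,0,-30,0,0,0,1]]' 12; python3 go.py .4475 -.107 .056 -13; python3 - <<'E'
from h import *
grab("side","pics/s11.png")
crop("pics/s11.png","pics/s11c.png",230,150,430,300,4)
E
```

```text
time: 25.88
position: [0.448, -0.1069, 0.0869]
tool_rot: [2.456, 1.957, 0.001]
ft_force: [-0.1, -0.6, -0.4]
grip_width: 0.673
t 25.88 pos [ 0.448  -0.1069  0.0869] d [-0.2, -0.5, 30.9] r [0.001, 0.0, 0.001] f [-0.1 -0.6 -0.4] g 0.673
```

View pics/s11c.png

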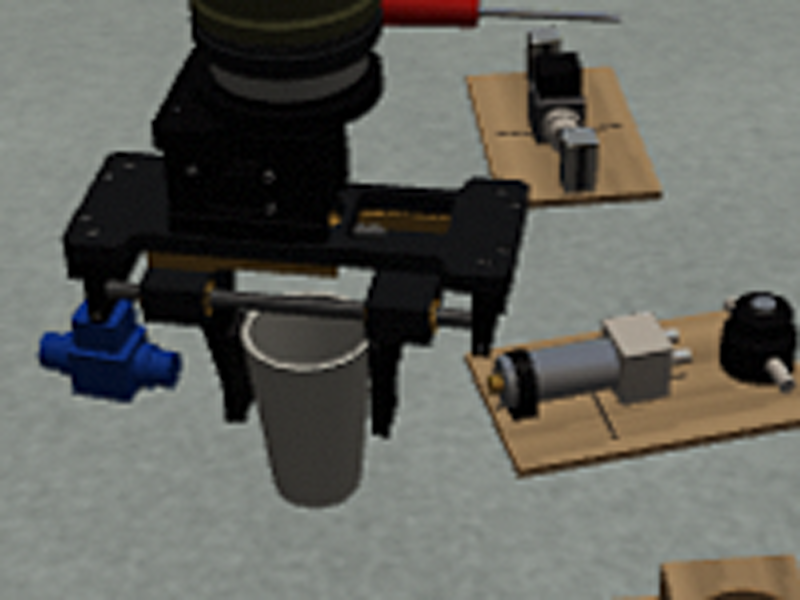

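The cup is held upright. I raise it and carry it over the hole.

```bash
python3 -m handwheel '[[0,0,-15,0,0,0,1],[0,0,-30,0,0,0,1],[0,0,-45,0,0,0,1],[0,0,-45,0,0,0,1]]'; python3 go.py .631 -.2236 .13 -13
```

```text
time: 26.42
position: [0.448, -0.1068, 0.1317]
tool_rot: [2.456, 1.957, 0.001]
ft_force: [0.0, -0.2, -0.0]
grip_width: 0.677
t 26.43 pos [ 0.448  -0.1068  0.1317] d [-72.9, 204.5, 2.0] r [0.001, 0.0, 0.001] f [ 0.  -0.2 -0. ] g 0.677
```

```bash
python3 -m handwheel '[[-7,20,2,0,0,0,1],[-18,50,2,0,0,0,1],[-29,82,2,0,0,0,1],[-40,113,2,0,0,0,1],[-51,144,2,0,0,0,1],[-62,175,2,0,0,0,1],[-70,195,2,0,0,0,1],[-73,204,2,0,0,0,1],[-73,204,2,0,0,0,1],[-73,204,2,0,0,0,1],[-73,204,2,0,0,0,1]]'; python3 go.py .631 -.2236 .092 -13
```

```text
time: 27.8
position: [0.6293, -0.223, 0.129]
tool_rot: [-2.457, -1.957, 0.002]
ft_force: [-0.0, 0.5, -0.8]
grip_width: 0.68
t 27.8 pos [ 0.6293 -0.223   0.129 ] d [-0.1, 1.8, 37.0] r [-0.001, 0.001, 0.002] f [-0.   0.5 -0.8] g 0.68
```

```bash
python3 -m handwheel '[[0,2,15,0,0,0,1],[0,2,28,0,0,0,1],[0,2,33,0,0,0,1],[0,2,33,0,0,0,1],[0,2,33,0,0,0,1]]'; python3 go.py .631 -.2236 .092 -13; python3 - <<'E'
from h import *
grab("side","pics/s12.png");grab("top","pics/t12.png")
crop("pics/s12.png","pics/s12c.png",340,230,500,370,5)
E
```

```text
time: 28.42
position: [0.6317, -0.2246, 0.0961]
tool_rot: [2.457, 1.956, -0.003]
ft_force: [-0.0, -0.2, -1.7]
grip_width: 0.675
t 28.43 pos [ 0.6317 -0.2246  0.0961] d [0.8, -0.9, 4.1] r [-0.0, 0.002, 0.001] f [-0.  -0.2 -1.7] g 0.675
```

View pics/s12c.png

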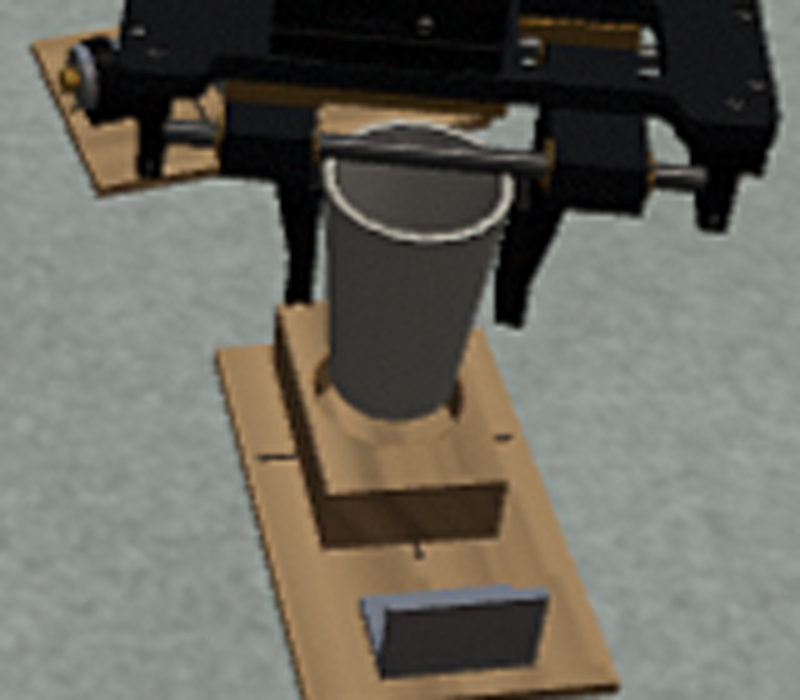

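The foot is over the hole, perhaps 2 mm towards +y: foot centre at (390,376) where about (390,381) is expected. I shift 1 mm to -y and lower in stages, watching the force.

```bash
python3 -m handwheel '[[-1,-0.5,0,0,0,0,1],[-1,-0.5,5,0,0,0,1],[-1,-0.5,9,0,0,0,1],[-1,-0.5,13,0,0,0,1],[-1,-0.5,13,0,0,0,1]]'; python3 go.py .631 -.2252 .0702 -13
python3 -m handwheel '[[0,0,3,0,0,0,1],[0,0,6,0,0,0,1],[0,0,8,0,0,0,1],[0,0,8,0,0,0,1]]'; python3 go.py .631 -.2252 .0702 -13
python3 - <<'E'
from h import *
grab("side","pics/s13.png")
crop("pics/s13.png","pics/s13c.png",340,230,500,370,5)
E
```

```text
time: 29.15
position: [0.6305, -0.225, 0.0822]
tool_rot: [-2.457, -1.957, 0.004]
ft_force: [-0.4, -0.5, -0.4]
grip_width: 0.678
t 29.15 pos [ 0.6305 -0.225   0.0822] d [-0.0, 0.5, 12.0] r [-0.002, 0.002, 0.001] f [-0.4 -0.5 -0.4] g 0.678
time: 29.65
position: [0.6306, -0.2252, 0.0746]
tool_rot: [2.458, 1.957, -0.003]
ft_force: [0.2, -0.2, 1.1]
grip_width: 0.673
t 29.65 pos [ 0.6306 -0.2252  0.0746] d [0.1, 0.4, 4.4] r [-0.001, 0.002, 0.001] f [ 0.2 -0.2  1.1] g 0.673
```

View pics/s13c.png

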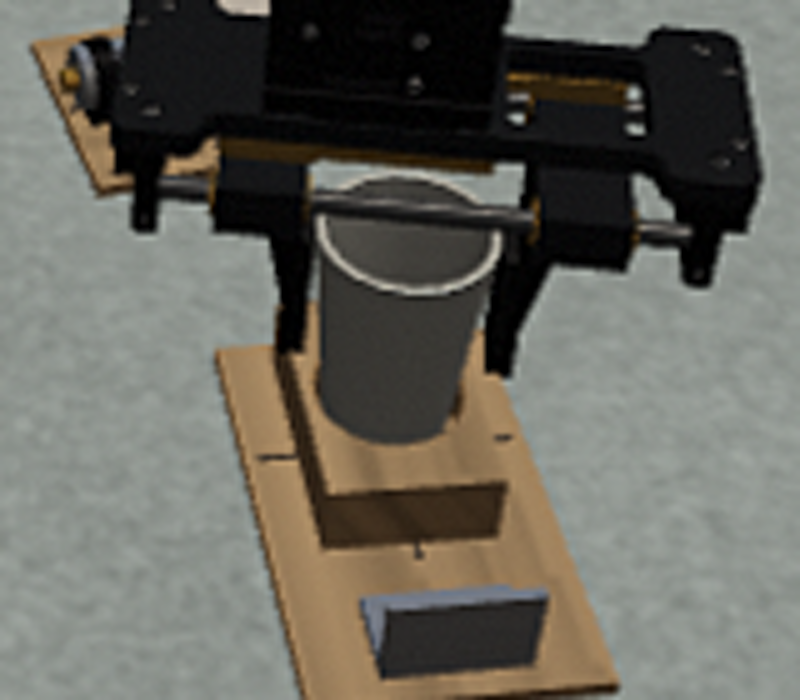

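The cup is entering the hole with no side force. There is a gap on the right, at (460,400), so I add 1 mm to +x and seat it.

```bash
python3 -m handwheel '[[0,1,1,0,0,0,1],[0,1,3,0,0,0,1],[0,1,4,0,0,0,1],[0,1,4.5,0,0,0,1],[0,1,4.5,0,0,0,1]]'; python3 go.py .631 -.2252 .0702 -13
```

```text
time: 30.32
position: [0.6317, -0.2255, 0.0704]
tool_rot: [2.457, 1.956, -0.003]
ft_force: [-0.6, -0.2, 0.2]
grip_width: 0.677
t 30.32 pos [ 0.6317 -0.2255  0.0704] d [0.1, -0.8, 0.2] r [-0.001, 0.002, 0.001] f [-0.6 -0.2  0.2] g 0.677
```

```bash
python3 -m handwheel '[[0,0,1,0,0,0,1],[0,0,1.5,0,0,0,1],[0,0,1.5,0,0,0,1]]'; python3 -m handwheel '[[0,0,0,0,0,0,0.2],[0,0,0,0,0,0,-0.4],[0,0,0,0,0,0,-0.6],[0,0,0,0,0,0,-1],[0,0,0,0,0,0,-1],[0,0,0,0,0,0,-1],[0,0,0,0,0,0,-1]]'; python3 - <<'E'
from h import *
grab("side","pics/s14.png")
crop("pics/s14.png","pics/s14c.png",340,230,500,370,5)
E
```

```text
time: 30.7
position: [0.6319, -0.2257, 0.0703]
tool_rot: [2.457, 1.956, -0.002]
ft_force: [-3.5, 1.8, 8.2]
grip_width: 0.677
time: 31.58
position: [0.6317, -0.2255, 0.0688]
tool_rot: [2.457, 1.956, -0.003]
ft_force: [0.4, 0.8, -0.0]
grip_width: 0.992
```

View pics/s14c.png

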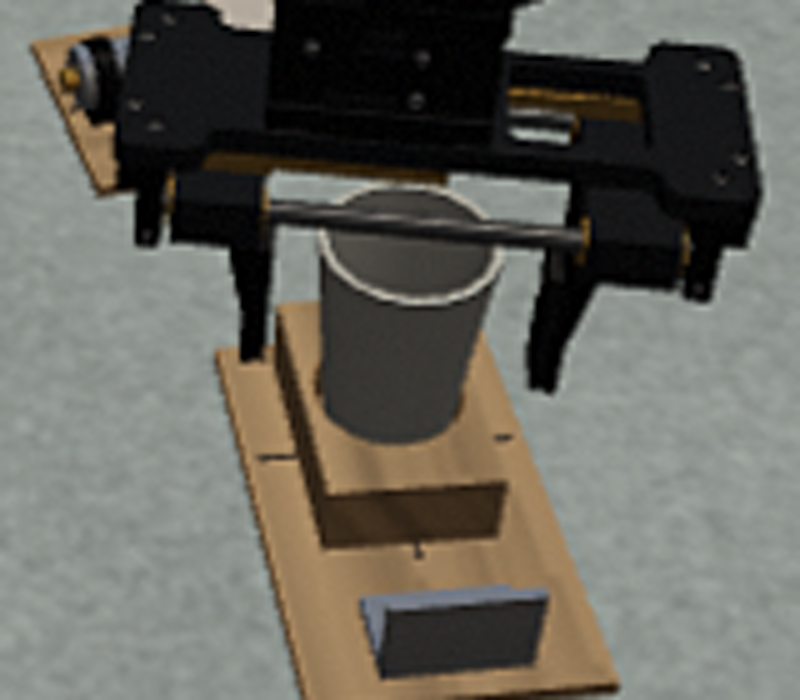

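The cup touched the floor at the expected height (8 N), and it now stands upright and free. I withdraw straight up, move aside, then check.

```bash
python3 -m handwheel '[[0,0,-15,0,0,0,-1],[0,0,-45,0,0,0,-1],[0,0,-90,0,0,0,-1],[0,0,-130,0,0,0,-1],[0,0,-130,0,0,0,-1]]'; python3 go.py .48 .12 .25 -13
```

```text
time: 32.25
position: [0.6337, -0.2269, 0.204]
tool_rot: [2.453, 1.952, 0.004]
ft_force: [0.3, -0.7, -0.4]
grip_width: 1.002
t 32.25 pos [ 0.6337 -0.2269  0.204 ] d [303.5, -227.3, -48.3] r [0.007, 0.002, 0.001] f [ 0.3 -0.7 -0.4] g 1.002
```

```bash
python3 -m handwheel '[[10,-7,-48,0,0,0,-1],[50,-38,-48,0,0,0,-1],[100,-75,-48,0,0,0,-1],[150,-112,-48,0,0,0,-1],[200,-150,-48,0,0,0,-1],[250,-187,-48,0,0,0,-1],[303,-227,-48,0,0,0,-1],[303,-227,-48,0,0,0,-1],[303,-227,-48,0,0,0,-1]]'; python3 - <<'E'
from h import *
grab("side","pics/s15.png");grab("top","pics/t15.png")
crop("pics/t15.png","pics/t15c.png",290,130,540,290,3)
crop("pics/s15.png","pics/s15c.png",230,100,500,390,2)
E
```

```text
time: 33.38
position: [0.4785, 0.1207, 0.2464]
tool_rot: [2.457, 1.957, -0.003]
ft_force: [0.8, -0.5, 0.6]
grip_width: 1.001
```

View pics/t15c.png

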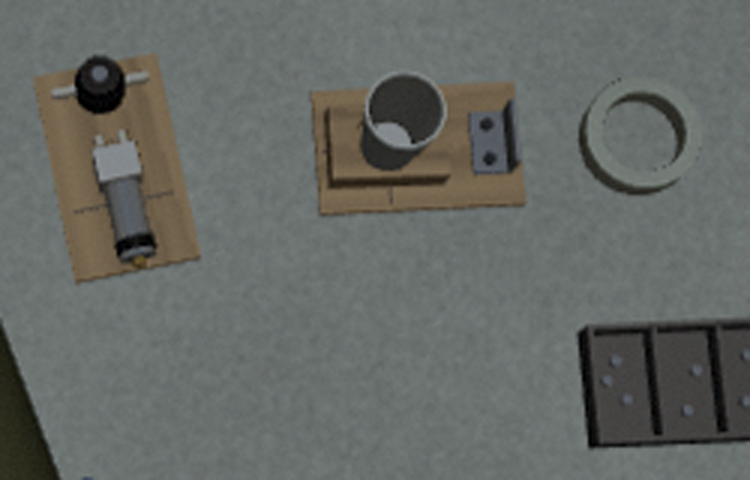

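View pics/s15c.png

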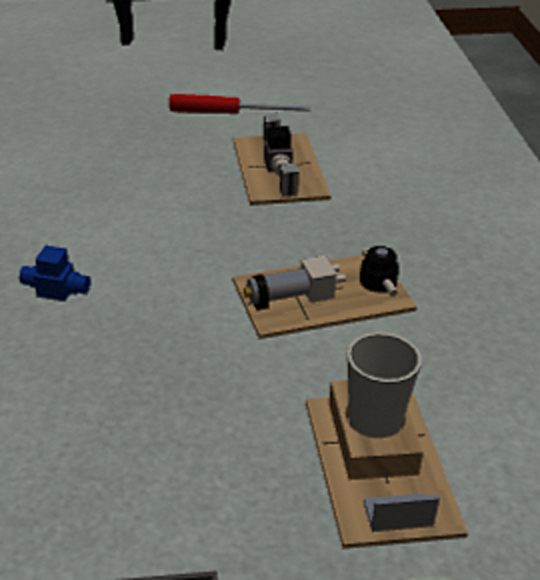

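```bash
python3 - <<'E'
from h import *
print("rim",pt("top",425,167.2,.104),pt("side",421.75,279.25,.104))
c=[pt("top",290+x/3,130+y/3,.034)[:2] for x,y in [(331,107),(333,179),(448,175)]]
print("holder",(c[0]+c[2])/2,np.linalg.norm(c[0]-c[1]),np.linalg.norm(c[1]-c[2]),np.degrees(np.arctan2(*(c[1]-c[2])[::-1]))-90)
# valve coil t9c, z=.056
print("valve",pt("top",150+315/5,140+240/5,.056))
for a,b in [("s0","s15")]:
    A=cv2.imread("pics/side0.png");B=cv2.imread("pics/s15.png")
    d=cv2.absdiff(A,B).max(2)
    print("side diff tray/roll/driver",[(d[y0:y1,x0:x1]>30).sum() for x0,x1,y0,y1 in [(270,350,385,480),(410,490,380,460),(310,390,145,160)]])
E
```

```text
rim [ 0.62932012 -0.22436594  0.104     ] [ 0.630787   -0.22632943  0.104     ]
holder [ 0.62936039 -0.22370503] 0.05747250388727486 0.0876512248010679 0.949747865564035
valve [0.60569502 0.24690234 0.056     ]
side diff tray/roll/driver [np.int64(0), np.int64(0), np.int64(0)]
```

Everything is within tolerance and no bystander has moved, so I hand in.

```bash
python3 -c "
from bench import ctrl
print(ctrl.close_job())"
```

```text
the job is handed in; nothing more can be done
None
```

I laid out the pump, valve and holder on their boards and stood the cup in the holder's hole. I handed the job in at about 33.5 s of the 106 s allowed. No verdict was reported.

| Part | Offset from its target, measured from the images |
|---|---|
| Pump | about 4 mm short of the cross along x, head pointing at the switch |
| Valve | about 5 mm in x and 2 mm in y from the coil block; a pipe end measured just before release put y within 1 mm |
| Holder | about 4 mm in x and 2 mm in y, within 1° of square |
| Cup | about 1–3 mm from the hole's centre |

- **Cup:** it stands upright. It met resistance (8 N) at the height expected for the hole's floor.
- **Released and clear:** the gripper is open and well clear of everything.
- **Bystanders:** the side camera shows no change around the screwdriver, tray or tape roll.
- **Disagreements:** the two cameras differed by up to about 3 mm on the cup. No check failed.

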